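# Take a colour reading of a sample on a tilted table

### The arm

A 6-joint arm with a two-finger parallel gripper is mounted at the origin on a cart in front of the work surface, level with it; the furniture and walls round the work are solid. World frame = base frame: x ahead of the robot, y to its left, z up, the work surface at z = 0. Lengths are in m, angles in rad, forces in N, time in s.
With the tool pointing down it reaches from about 0.3 to 0.775 m from the base axis. Payload 14.6 kg.
Tool frame: the origin (TCP) lies midway between the tips of the shut fingers; the grasp point (between the pads) lies 19 mm behind it (ctrl.grip_depth is the z of the grasp point in the tool frame, in m); z points along the fingers, y is the line along which they close (so a half turn about z gives the same grasp; the last joint's range is limited). The gripper opens to 94 mm and grips with 3 to 60 N. Pads are 16 mm wide; open, the fingers measure 119 mm over their backs; the gripper's body (75 mm by 177 mm) begins 78 mm behind the grasp point.
Start: joints at [-1.189, 0.3, 1.521, -0, 1.321, -0.067], TCP at [0.239, -0.496, 0.174] pointing down, gripper open.
Joint ranges: [-3.03, 3.03], [-0.79, 2.21], [0.23, 2.52], [-1.04, 4.18], [0, 3.07], [-2.55, 2.55]. Speed limits (rad/s): [2.22, 2.22, 2.57, 3.14, 3.14, 3.14].

### API

Orientations are given as [roll, pitch, yaw] about the fixed x, y, z axes, in that order (R = Rz(yaw) Ry(pitch) Rx(roll)).
In Python, from station import ctrl gives the robot as it stands. The module is installed in compiled form; this text tells all that it offers.
- The arm moves only by the tool carry_out, never from a script. Its argument "commands" is a list of rows, each a list of 3 entries, a list of its own where there are three numbers: the closure, from 0 (fully open) to 1 (shut), then the shift along the tool's x, y, z in mm, then the turn, a rotation vector about the tool's x, y, z in rad. In form: [[gripper, [tx, ty, tz], [wx, wy, wz]], ...]. A call has 1 to 10 rows; each row shifts and turns the commanded pose from where the row before left it, along the tool's axes as they then stand; what a row does not reach is not made up. A row lasts 1/8 s, in which the tool goes at most 62.5 mm and 10.7 degrees, less where a joint would pass 70% of its speed; a pose out of reach is approached as far as the arm can. A call with a gripper value outside its range is refused whole. The fingers move at their own pace and stop on an object; "squeeze" is the grip in N (left out, the last holds). Time passes only in rows, so rows that do not move let the fingers close. It gives the time, the measured TCP pose, the force, the opening and the grip force at its end, in the units of the state.
- ctrl.get_obs(): the state, without advancing time (a new reading comes with each control period).
- ctrl.camera(name): name is "side" or "top"; returns a dict with "img" (384x512x3 uint8, blue, green, red), "camera_matrix" (3x3 intrinsics, pixels), "rvec" (rotation vector, rad) and "tvec" (3), from world to camera coordinates, as OpenCV has them. Camera axes: x right, y down, z forward; pixel columns grow to the right and rows downward; lengths in m; the calibration is good to about 2 mm. A picture is of the moment at which its call begins. There is no depth.
- ctrl.hand_in(): hands the job in; it is judged then, once.
Trained networks look in the newest picture that a camera, given by its name, has taken for a name from the list of things; names that differ only in an ending like _2 or _b are one class to them, and where a whole thing is asked for, a point or a joint stands for the part that bears it (a point fixed in the world has none). Each returns a list of dicts, best first, with "score" (0 to 1); they miss things now and then, are a little off and sometimes report something else, mostly with a low value. They report only what shows in the picture. A call takes as long as a camera call.
- ctrl.outline_of(thing, camera): "region" (384x512 bool, what is visible of it).
- ctrl.place_of(thing, camera): "at" ([x, y, z] in m, in world coordinates, good to about 4 mm: a listed point, or the origin of a listed thing).
The state is a dict: "time_s": time; "qpos": joint angles; "joint_vel": joint speeds; "tau": joint torques, N m; "ee_pos": TCP position; "eef_rot": TCP orientation; "force": force on the tool from outside, world axes, zero at the start; "moment": the same for the moment, N m; "grip_width": finger opening in m; "grip_force": force on a finger pad.
Only numpy, scipy, OpenCV 4.12 (cv2) and the standard library are available. Lean on these libraries where they do the work, as an engineer would, in place of code of your own. Each camera call takes 0.05 s, during which the arm holds its last target. There are 200 camera calls.

### The job

Take the hand-held colour reader off its rest and take a reading of the round patch only: hold the reader's window square to the patch and centred on it, 30 mm off its surface and without touching the stand, and keep it steady there for a good two seconds. Then lay the reader back in its rest as it lay before, and leave everything else as it stands.

Things in the scene. Friction and masses are not known exactly. Their poses are not given: they have to be found in the camera images.
- reader: Loose grey hand-held reader, 0.2 kg: grip bar with a head that hangs down at one end. Origin: underside of the grip where it is best gripped; x along the bar to the head, z out of its top. Frame, mm: bar x -80 to 52, y -15 to 15, z 0 to 30; head x 46 to 86, y -18 to 18, z -25 to 33. Window (dark ring, 26 mm) in the head's underside looks along -z
- reader_window (a point): Centre of the reader's window, in the reader's frame at (66, 0, -25) mm; axes as the reader's
- reader_spot (a point): The point the reader measures: 30 mm straight out of the window (reader frame (66, 0, -55) mm); axes as the reader's
- rest: Fixed aluminium rest: base 130 x 80 x 8 mm, two 8 mm thick saddles at x = -46 and +36 mm. Origin on the worktop below the lying reader's origin; x to the reader's head, z up. Saddle floors are 48 mm up; flared prongs, 35 mm apart inside, rise 19 mm more. The grip is free on both sides between the saddles. The reader lies with its x and z along the rest's
- rest_window_home (a point): Where the centre of the reader's window is when the reader lies in its rest: in the rest's frame at (66, 0, 23) mm; axes as the rest's
- stand_round: Fixed stand with the round patch: base 120 x 130 x 8 mm, cheeks at y = -55 and +55 mm, 117 mm high, holding a tilting table 100 x 98 x 8 mm pivoted across its middle 100 mm above the worktop; small black knobs outside reach y = +-68 mm. Origin: centre of the base's underside; the table faces -x and up
- round_patch (a point): Centre of the round black patch (36 mm across) on the white face of its tilted table. z is the face's outward normal, x points up the slope, y lies level along the pivot
- stand_round_table (a joint): Tilt of the table with the round patch (rad): 0 level, grows as it tips to face the stand's -x side; held by friction, between 23 and 38 degrees at the start
- stand_square: Second fixed stand, the same but with a square black patch: not the one to read
- square_patch (a point): Centre of the square black patch (32 mm) on the second stand's tilted table; axes as for the round patch
- stand_square_table (a joint): Tilt of the table with the square patch (rad), as for the other
- jar: Bystander: pale jar with a white lid, 56 mm across, 55 mm high; origin at the centre of its underside
- stamp: Bystander: wooden stamp block with red dots on top, 55 x 65 x 27 mm; origin at the centre of its underside

How it is judged:
By the outcome, as a careful person would: the job done as asked, in the order asked, and still so for the second after the job is handed in, with the robot touching nothing.
It also fails if it takes over 59 s, if anything falls off the work surface, if the arm or the gripper's body presses on something with over 40 N, if the wrist force passes 120 N, or if a joint passes its speed limit or range.

## Working session

There is one attempt and no reset: what is moved stays moved. The work goes in short steps, Python scripts to look and compute and a tool call to move; the robot and the scene stay as the last step left them, time stands still between calls to the robot, and variables do not carry over. Pictures are saved under pics/ and viewed, at most 10 in all, crops included, and the job is handed in when it is done.

Besides the shell and the picture viewer there is one more tool, called after "Emit:" as name(argument=value, ...) on one line, values as JSON. carry_out: Moves the arm, as the interface text tells. Its arguments: {"type":"object","properties":{"commands":{"type":"array","items":{"type":"array"}},"squeeze":{"type":"number"}},"required":["commands"]}

```bash
mkdir -p pics; cat > h.py <<'E'
import numpy as np,cv2
from station import ctrl
from scipy.spatial.transform import Rotation as R
def cam(n):
    c=ctrl.camera(n); K=np.array(c["camera_matrix"]);r=np.array(c["rvec"],float);t=np.array(c["tvec"],float)
    return c["img"],K,r,t
def proj(P,K,r,t): return cv2.projectPoints(np.array(P,float).reshape(-1,3),r,t,K,None)[0][:,0]
def ray(uv,K,r,t):
    M=cv2.Rodrigues(r)[0]; d=M.T@np.linalg.inv(K)@np.array([uv[0],uv[1],1.]); return -M.T@t.ravel(),d/np.linalg.norm(d)
E
python3 - <<'E'
from h import *
o=ctrl.get_obs();print(o["ee_pos"],o["eef_rot"],ctrl.grip_depth,o["time_s"])
for n in("side","top"):
    im,K,r,t=cam(n);cv2.imwrite(f"pics/{n}0.png",im);print(n,K[0,0],ray((256,192),K,r,t))
    for th in["reader","reader_window","rest","rest_window_home","stand_round","round_patch","stand_square","square_patch","jar","stamp"]:
        l=ctrl.place_of(th,n)
        print(th,[(np.round(d["at"],3).tolist(),round(d["score"],2),proj(d["at"],K,r,t)[0].round().tolist()) for d in l[:3]])
E
```

```text
[ 0.23851147 -0.49525903  0.17309992] [-3.14045717e+00 -6.85659973e-05  4.48764601e-01] -0.0188 0.0
side 470.74384403120325 (array([ 0.26161149, -1.26929793,  0.66109678]), array([ 0.19621018,  0.90537006, -0.37657221]))
reader [([0.484, 0.265, 0.05], 0.61, [225.0, 188.0])]
reader_window [([0.551, 0.26, 0.022], 0.89, [245.0, 194.0]), ([0.486, 0.266, 0.05], 0.22, [226.0, 188.0])]
rest [([0.489, 0.266, 0.001], 0.93, [227.0, 201.0])]
rest_window_home [([0.555, 0.258, 0.024], 0.9, [246.0, 194.0])]
stand_round [([0.596, -0.39, -0.001], 0.59, [318.0, 301.0])]
round_patch [([0.592, -0.39, 0.103], 0.92, [318.0, 264.0])]
stand_square [([0.641, -0.167, -0.001], 0.77, [306.0, 254.0]), ([0.425, -0.297, 0.004], 0.71, [240.0, 289.0])]
square_patch [([0.634, -0.164, 0.107], 0.92, [304.0, 219.0])]
jar [([0.563, 0.403, 0.005], 0.62, [240.0, 184.0]), ([0.635, -0.162, 0.104], 0.29, [305.0, 219.0])]
stamp [([0.426, -0.296, 0.002], 0.61, [240.0, 289.0])]
top 487.75989172560287 (array([0.20685833, 0.0274564 , 1.70869355]), array([ 0.18894691, -0.01389392, -0.98188901]))
reader [([0.484, 0.262, 0.048], 0.98, [181.0, 205.0])]
reader_window [([0.553, 0.261, 0.02], 0.74, [183.0, 187.0]), ([0.593, -0.388, -0.001], 0.63, [365.0, 175.0]), ([0.59, -0.389, 0.105], 0.34, [372.0, 169.0])]
rest [([0.488, 0.262, -0.001], 0.83, [183.0, 206.0])]
rest_window_home [([0.548, 0.259, 0.02], 0.62, [184.0, 188.0])]
stand_round [([0.594, -0.389, -0.0], 0.73, [365.0, 175.0])]
round_patch [([0.59, -0.385, 0.104], 0.91, [371.0, 169.0])]
stand_square [([0.639, -0.166, 0.001], 0.8, [303.0, 163.0])]
square_patch [([0.635, -0.163, 0.107], 0.96, [305.0, 157.0]), ([0.59, -0.39, 0.105], 0.41, [373.0, 169.0])]
jar [([0.562, 0.401, 0.007], 0.81, [144.0, 185.0]), ([0.635, -0.165, 0.104], 0.63, [305.0, 157.0])]
stamp [([0.422, -0.296, 0.002], 0.83, [341.0, 223.0])]
```

View pics/side0.png

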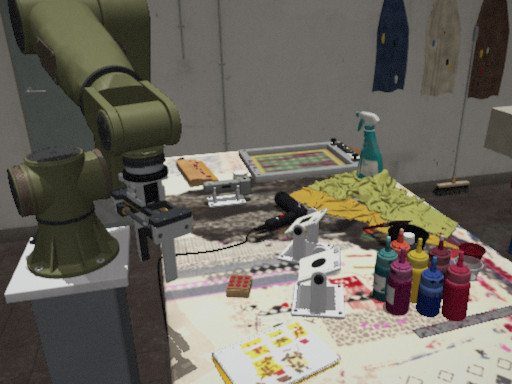

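View pics/top0.png

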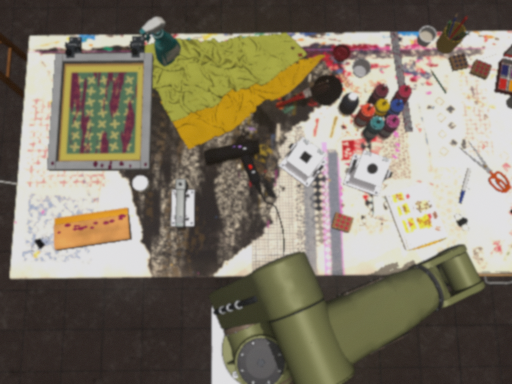

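```bash
python3 - <<'E'
from h import *
out=[]
for n,P in(("side",[(.595,-.39,.06),(.487,.264,.03)]),("top",[(.595,-.39,.06),(.487,.264,.03)])):
    im,K,r,t=cam(n)
    for p in P:
        u,v=proj(p,K,r,t)[0].astype(int); c=im[v-36:v+36,u-48:u+48]; print(n,u-48,v-36)
        out.append(cv2.resize(c,(384,288),interpolation=cv2.INTER_CUBIC))
cv2.imwrite("pics/c1.png",np.vstack([np.hstack(out[:2]),np.hstack(out[2:])]))
# silhouettes
for th in("stand_round","rest","reader","round_patch","stand_round_table"):
    for n in("side","top"):
        l=ctrl.outline_of(th,n)
        for d in l[:2]:
            m=d["region"];ys,xs=np.nonzero(m);print(th,n,round(d["score"],2),m.sum(),xs.min(),xs.max(),ys.min(),ys.max())
        if l: np.save(f"m_{th}_{n}.npy",l[0]["region"])
E
```

```text
side 270 243
side 178 157
top 321 134
top 133 168
stand_round side 0.58 2954 292 344 245 318
stand_round top 0.64 1483 344 391 150 195
rest side 0.73 484 204 250 177 193
rest side 0.71 373 208 244 189 205
rest top 0.77 468 171 194 190 225
reader side 0.72 502 204 251 177 194
reader top 0.62 491 175 187 179 227
round_patch side 0.83 929 298 341 247 281
round_patch top 0.59 924 353 390 151 185
stand_round_table side 0.62 950 298 341 246 282
stand_round_table top 0.61 815 355 389 151 185
```

View pics/c1.png

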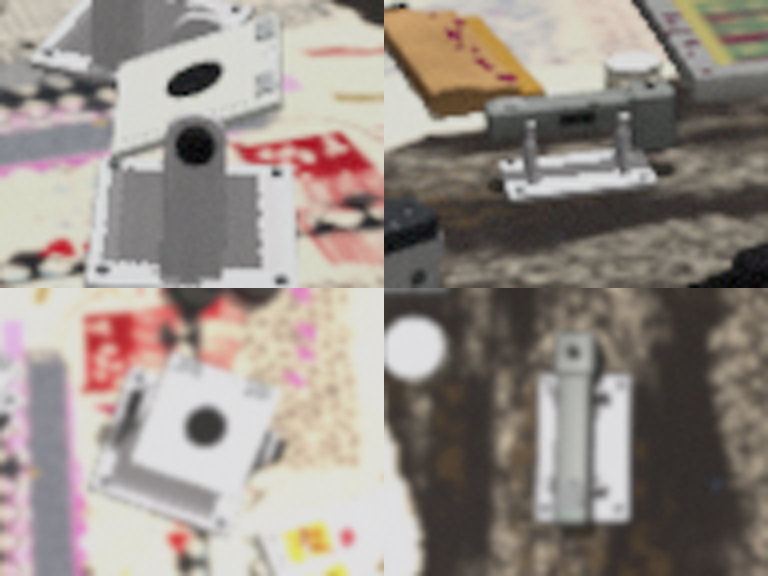

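```bash
cat > fit.py <<'E'
from h import *
from scipy.optimize import minimize
from itertools import product
S=8
def box(a,b): return np.array(list(product(*zip(a,b))),float)/1000
def hull(P,c,S=S):
    m=np.zeros((384*S//1,512*S),np.uint8) if 0 else np.zeros((CH*S,CW*S),np.uint8)
    q=(proj(P,*c[1:4])-c[4]+.5)*S
    cv2.fillConvexPoly(m,cv2.convexHull(q.astype(np.float32)).astype(np.int32),1); return m
CW,CH=96,88
def cams(p):
    d={}
    for n in("side","top"):
        im,K,r,t=cam(n); u=proj(p,K,r,t)[0].astype(int); d[n]=(im,K,r,t,np.array([u[0]-CW//2,u[1]-CH//2]))
    return d
def down(m): return cv2.resize(m.astype(np.float32),(CW,CH),interpolation=cv2.INTER_AREA)
def cropm(m,c): x,y=c[4]; return m[y:y+CH,x:x+CW].astype(np.float32)
def iou(a,b): return np.minimum(a,b).sum()/np.maximum(a,b).sum()
def stand(v,c):
    x,y,yaw,tilt=v; B=R.from_euler("z",yaw); T=B*R.from_euler("y",-tilt); o=np.array([x,y,0.])
    w=lambda P:B.apply(P)+o
    tab=hull(T.apply(box((-50,-49,-4),(50,49,4)))+o+[0,0,.1],c)
    a=np.linspace(0,np.pi,13); 
    oc=np.zeros_like(tab)
    for s in(-55,55):
        pr=np.array([(17*np.cos(k),s+e,100+17*np.sin(k)) for k in a for e in(-4,4)]+[(g,s+e,0) for g in(-17,17) for e in(-4,4)])/1000
        oc|=hull(w(pr),c)
        b=np.linspace(0,2*np.pi,16); oc|=hull(w(np.array([(10*np.cos(k),s*f,100+10*np.sin(k)) for k in b for f in(1,68/55)])/1000),c)
    base=hull(w(box((-60,-65,0),(60,65,8))),c)
    return tab,oc,base
E
cat > f1.py <<'E'
from fit import *
C=cams((.595,-.39,.06))
M={(k,n):cropm(np.load(f"m_{k}_{n}.npy"),C[n]) for k in("stand_round","round_patch") for n in C}
def cost(v,parts=False):
    s=[]
    for n in C:
        tab,oc,base=stand(v,C[n]); tv=tab.copy()
        if n=="side": tv[oc>0]=0  # near cheek hides the table
        s+=[iou(down(tv),M["round_patch",n]),iou(down(tab|oc|base),M["stand_round",n])]
    return s if parts else -sum(s)
best=None
for yaw in(-.2,-.5):
  for tl in(.45,.6):
    r=minimize(cost,[.595,-.39,yaw,tl],method="Nelder-Mead",options=dict(initial_simplex=np.array([.595,-.39,yaw,tl])+np.vstack([np.zeros(4),np.diag([.008,.008,.15,.12])]),maxiter=200,xatol=3e-4))
    print(r.x.round(4),np.round(r.fun,4),np.round(cost(r.x,1),3))
    if best is None or r.fun<best.fun: best=r
np.save("stand.npy",best.x)
# overlay
x,y,yaw,tilt=best.x;T=R.from_euler("z",yaw)*R.from_euler("y",-tilt)
out=[]
for n in C:
    im,K,r,t,o=C[n]; k=4
    c=cv2.resize(im[o[1]:o[1]+CH,o[0]:o[0]+CW],None,fx=k,fy=k,interpolation=cv2.INTER_CUBIC)
    f=lambda P:((proj(P,K,r,t)-o+.5)*k).astype(np.int32)
    a=np.linspace(0,2*np.pi,30)
    L=[T.apply(np.array([(-50,-49,4),(50,-49,4),(50,49,4),(-50,49,4)])/1e3)+[x,y,.1],T.apply(np.c_[18*np.cos(a),18*np.sin(a),4+0*a]/1e3)+[x,y,.1],R.from_euler("z",yaw).apply(np.array([(-60,-65,8),(60,-65,8),(60,65,8),(-60,65,8)])/1e3)+[x,y,0]]
    for q,col in zip(L,((0,0,255),(0,255,0),(255,0,0))): cv2.polylines(c,[f(q)],True,col,1)
    out.append(c)
cv2.imwrite("pics/f1.png",np.hstack(out))
E
time python3 f1.py
```

```text
[ 0.5963 -0.3878 -0.3694  0.4225] -3.4973 [0.667 0.949 0.928 0.953]
[ 0.5961 -0.3878 -0.3618  0.4188] -3.499 [0.669 0.949 0.93  0.951]
[ 0.5963 -0.3879 -0.3633  0.4252] -3.4984 [0.667 0.95  0.929 0.952]
[ 0.5961 -0.388  -0.3587  0.4259] -3.499 [0.666 0.949 0.93  0.953]
real	0m2.788s
user	0m2.009s
sys	0m0.384s
```

View pics/f1.png

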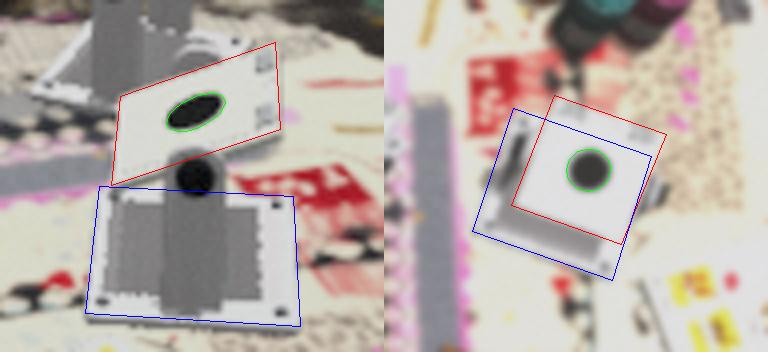

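```bash
sed -i 's/    return tab,oc,base/    return tab,oc,base,near/; s/for s in(-55,55):/for s in(55,-55):\n        if s<0: far=oc.copy(); oc=np.zeros_like(oc)/; s/^    base=hull/    near=oc.copy(); oc=oc|far\n    base=hull/' fit.py; sed -i 's/tab,oc,base=stand/tab,oc,base,near=stand/; s/tv\[oc>0\]/tv[near>0]/' f1.py; python3 f1.py
cat > f2.py <<'E'
from fit import *
C=cams((.487,.264,.03))
M={n:cropm(np.load(f"m_reader_{n}.npy"),C[n]) for n in C}
def rd(v,c):
    x,y,yaw=v; B=R.from_euler("z",yaw);o=[x,y,.048]
    return hull(B.apply(box((-80,-15,0),(52,15,30)))+o,c)|hull(B.apply(box((46,-18,-25),(86,18,33)))+o,c)
def cost(v,p=False):
    s=[iou(down(rd(v,C[n])),M[n]) for n in C]; return s if p else -sum(s)
for w in(-.06,.06):
    r=minimize(cost,[.487,.264,w],method="Nelder-Mead",options=dict(initial_simplex=np.array([.487,.264,w])+np.vstack([np.zeros(3),np.diag([.008,.008,.1])]),xatol=3e-4))
    print(r.x.round(4),np.round(cost(r.x,1),3))
x,y,yaw=r.x;out=[]
for n in C:
    im,K,rr,t,o=C[n]; k=4
    c=cv2.resize(im[o[1]:o[1]+CH,o[0]:o[0]+CW],None,fx=k,fy=k,interpolation=cv2.INTER_CUBIC)
    B=R.from_euler("z",yaw)
    for q,z,col in(([(-80,-15,30),(52,-15,30),(52,15,30),(-80,15,30)],.048,(0,0,255)),([(46,-18,33),(86,-18,33),(86,18,33),(46,18,33)],.048,(0,255,0)),([(-65,-40,8),(65,-40,8),(65,40,8),(-65,40,8)],0,(255,0,0))):
        cv2.polylines(c,[((proj(B.apply(np.array(q)/1e3)+[x,y,z],K,rr,t)-o+.5)*k).astype(np.int32)],True,col,1)
    out.append(c)
cv2.imwrite("pics/f2.png",np.hstack(out))
E
python3 f2.py
```

```text
[ 0.5964 -0.3879 -0.3692  0.4243] -3.7695 [0.94  0.949 0.928 0.953]
[ 0.5965 -0.388  -0.3642  0.4325] -3.7689 [0.937 0.95  0.927 0.955]
[ 0.5963 -0.388  -0.3648  0.4266] -3.7701 [0.938 0.949 0.929 0.954]
[ 0.5963 -0.3879 -0.3694  0.4287] -3.7705 [0.939 0.95  0.928 0.953]
[ 0.4857  0.2634 -0.0108] [0.777 0.9  ]
[ 0.4859  0.2636 -0.0069] [0.777 0.899]
```

View pics/f2.png

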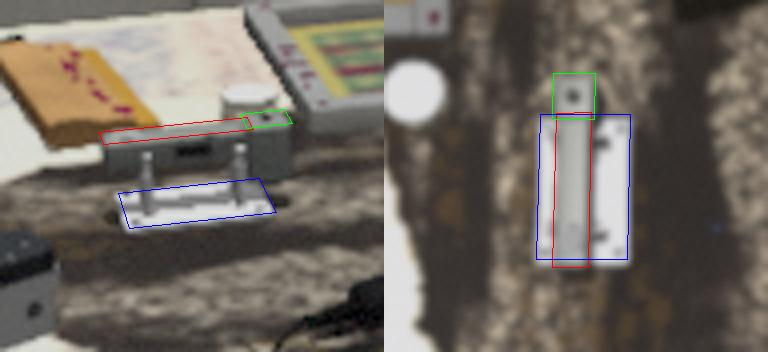

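```bash
cat > plan.py <<'E'
from h import *
# plan(segments): each (goal_pos, goal_R, rows, grip); rows printed in tool axes, mm / rad
def plan(segs,start=None):
    o=ctrl.get_obs(); p,q=(np.array(o["ee_pos"]),R.from_euler("xyz",o["eef_rot"])) if start is None else start
    i=0
    for P,Q,N,g in segs:
        P=np.array(P,float); p0,w=p.copy(),(q.inv()*Q).as_rotvec(); q0=q
        for k in range(1,N+1):
            pn=p0+(P-p0)*k/N; qn=q0*R.from_rotvec(w*k/N)
            s=np.round(q.inv().apply(pn-p)*1e3,1); d=np.round((q.inv()*qn).as_rotvec(),3)+0.
            i+=1; print([g,(s+0.).tolist(),d.tolist()],end=",\n" if i%10 else "\n--\n")
            p=p+q.apply(s/1e3); q=q*R.from_rotvec(d)
    print("end",p.round(4),q.as_euler("xyz").round(4))
E
python3 - <<'E'
from plan import *
y=-.012;Q=R.from_euler("xyz",[np.pi,0,y])
plan([([.4859,.2635,.2],Q,20,0),([.4859,.2635,.09],Q,5,0)])
E
```

```text
[0, [27.6, -28.8, -1.3], [0.0, 0.0, 0.023]],
[0, [26.9, -29.5, -1.3], [0.0, 0.0, 0.023]],
[0, [26.3, -30.1, -1.4], [0.0, 0.0, 0.023]],
[0, [25.5, -30.6, -1.3], [0.0, 0.0, 0.023]],
[0, [24.9, -31.3, -1.3], [0.0, 0.0, 0.023]],
[0, [24.1, -31.8, -1.3], [0.0, 0.0, 0.023]],
[0, [23.4, -32.3, -1.3], [0.0, 0.0, 0.023]],
[0, [22.6, -32.9, -1.3], [0.0, 0.0, 0.023]],
[0, [21.9, -33.4, -1.4], [0.0, 0.0, 0.023]],
[0, [21.1, -33.9, -1.3], [0.0, 0.0, 0.023]]
--
[0, [20.3, -34.4, -1.3], [0.0, 0.0, 0.023]],
[0, [19.5, -34.8, -1.3], [0.0, 0.0, 0.023]],
[0, [18.7, -35.2, -1.3], [0.0, 0.0, 0.024]],
[0, [17.8, -35.7, -1.4], [0.0, 0.0, 0.023]],
[0, [17.1, -36.1, -1.3], [0.0, 0.0, 0.023]],
[0, [16.1, -36.5, -1.3], [0.0, 0.0, 0.023]],
[0, [15.4, -36.9, -1.3], [0.0, 0.0, 0.023]],
[0, [14.5, -37.2, -1.3], [0.0, 0.0, 0.023]],
[0, [13.6, -37.5, -1.4], [0.0, 0.0, 0.023]],
[0, [12.8, -37.8, -1.3], [0.0, 0.0, 0.023]]
--
[0, [0.0, 0.0, 22.0], [0.0, 0.0, 0.0]],
[0, [0.0, 0.0, 22.0], [0.0, 0.0, 0.0]],
[0, [0.0, 0.0, 22.0], [0.0, 0.0, 0.0]],
[0, [0.0, 0.0, 22.0], [0.0, 0.0, 0.0]],
[0, [0.0, 0.0, 22.0], [0.0, 0.0, 0.0]],
end [0.4859 0.2635 0.09  ] [ 3.1416 -0.     -0.0122]
```

Emit:
carry_out(commands=[[0,[28,-29,-1],[0,0,0.023]],[0,[27,-29,-1],[0,0,0.023]],[0,[26,-30,-2],[0,0,0.023]],[0,[26,-31,-1],[0,0,0.023]],[0,[25,-31,-1],[0,0,0.023]],[0,[24,-32,-2],[0,0,0.023]],[0,[23,-32,-1],[0,0,0.023]],[0,[23,-33,-1],[0,0,0.023]],[0,[22,-33,-2],[0,0,0.023]],[0,[21,-34,-1],[0,0,0.023]]])

```text
time_s: 3.25
ee_pos: [0.3634, -0.1151, 0.187]
eef_rot: [3.141, -0.001, 0.218]
force: [1.0, -0.4, 0.1]
grip_width: 0.0939
grip_force: 0.0
```

Emit:
carry_out(commands=[[0,[20,-34,-1],[0,0,0.023]],[0,[20,-35,-1],[0,0,0.023]],[0,[19,-35,-2],[0,0,0.023]],[0,[18,-36,-1],[0,0,0.023]],[0,[17,-36,-1],[0,0,0.023]],[0,[16,-36,-2],[0,0,0.023]],[0,[15,-37,-1],[0,0,0.023]],[0,[14,-37,-1],[0,0,0.023]],[0,[14,-38,-2],[0,0,0.023]],[0,[13,-38,-1],[0,0,0.023]]])

```text
time_s: 4.5
ee_pos: [0.487, 0.2647, 0.1998]
eef_rot: [-3.142, -0.0, -0.012]
force: [0.1, -0.3, -0.4]
grip_width: 0.0937
grip_force: 0.0
```

Emit:
carry_out(commands=[[0,[0,0,20],[0,0,0]],[0,[0,0,20],[0,0,0]],[0,[0,0,20],[0,0,0]],[0,[0,0,20],[0,0,0]],[0,[0,0,20],[0,0,0]],[0,[0,0,0],[0,0,0]]])

```text
time_s: 5.25
ee_pos: [0.4861, 0.263, 0.0986]
eef_rot: [3.141, 0.002, -0.011]
force: [-0.5, -0.2, 0.1]
grip_width: 0.0941
grip_force: 0.0
```

Emit:
carry_out(commands=[[0,[0,0,18],[0,0,0]],[0,[0,0,18],[0,0,0]],[0,[0,0,17],[0,0,0]],[0,[0,0,0],[0,0,0]],[0.4,[0,0,0],[0,0,0]],[0.5,[0,0,0],[0,0,0]],[0.6,[0,0,0],[0,0,0]],[0.6,[0,0,0],[0,0,0]]], squeeze=5)

```text
time_s: 6.25
ee_pos: [0.4868, 0.2633, 0.0469]
eef_rot: [-3.141, -0.0, -0.011]
force: [0.5, 0.6, -0.0]
grip_width: 0.0575
grip_force: 0.0
```

```bash
python3 - <<'E'
from h import *
im,K,r,t=cam("side");u,v=proj((.487,.264,.06),K,r,t)[0].astype(int);a=cv2.resize(im[v-40:v+35,u-50:u+50],None,fx=4,fy=4,interpolation=cv2.INTER_CUBIC)
im,K,r,t=cam("top");u,v=proj((.487,.264,.06),K,r,t)[0].astype(int);b=cv2.resize(im[v-40:v+35,u-50:u+50],None,fx=4,fy=4,interpolation=cv2.INTER_CUBIC)
cv2.imwrite("pics/g1.png",np.hstack([a,b]))
E
```

```text
(no output)
```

View pics/g1.png

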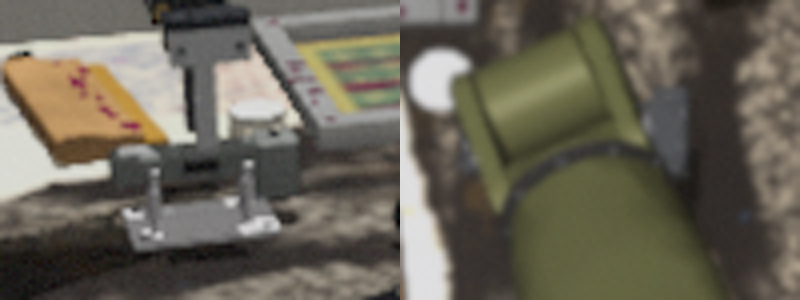

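Emit:
carry_out(commands=[[0.65,[0,0,0],[0,0,0]],[0.8,[0,0,0],[0,0,0]],[0.9,[0,0,0],[0,0,0]],[1,[0,0,0],[0,0,0]],[1,[0,0,0],[0,0,0]]])

```text
time_s: 6.98
ee_pos: [0.4867, 0.2633, 0.0467]
eef_rot: [3.142, -0.0, -0.011]
force: [-0.4, -0.8, -0.4]
grip_width: 0.0011
grip_force: 0.0
```

Emit:
carry_out(commands=[[1,[0,0,0],[0,0,0]],[1,[0,0,0],[0,0,0]],[1,[0,0,0],[0,0,0]]], squeeze=35)

```text
time_s: 7.35
ee_pos: [0.4868, 0.2633, 0.0467]
eef_rot: [-3.142, -0.0, -0.011]
force: [-0.1, -0.5, 0.2]
grip_width: 0.0004
grip_force: 0.0
```

```bash
python3 - <<'E'
from h import *
im,K,r,t=cam("side");u,v=proj((.487,.264,.06),K,r,t)[0].astype(int);a=cv2.resize(im[v-50:v+40,u-50:u+50],None,fx=6,fy=6,interpolation=cv2.INTER_CUBIC)
for P,c in(((.4868,.2633,.0467),(0,0,255)),((.4868,.2633,.0657),(0,255,0)),((.4868,.2483,.0657),(255,0,0))):
    q=((proj(P,K,r,t)[0]-[u-50,v-50]+.5)*6).astype(int);cv2.circle(a,tuple(map(int,q)),3,c,-1)
cv2.imwrite("pics/g2.png",a)
for n in("side",):
  for th in("reader","reader_window","rest"): print(th,[(np.round(d["at"],3).tolist(),round(d["score"],2)) for d in ctrl.place_of(th,n)[:3]])
E
```

```text
reader [([0.487, 0.263, 0.05], 0.57)]
reader_window [([0.552, 0.264, 0.022], 0.94)]
rest [([0.488, 0.264, 0.002], 0.82)]
```

View pics/g2.png

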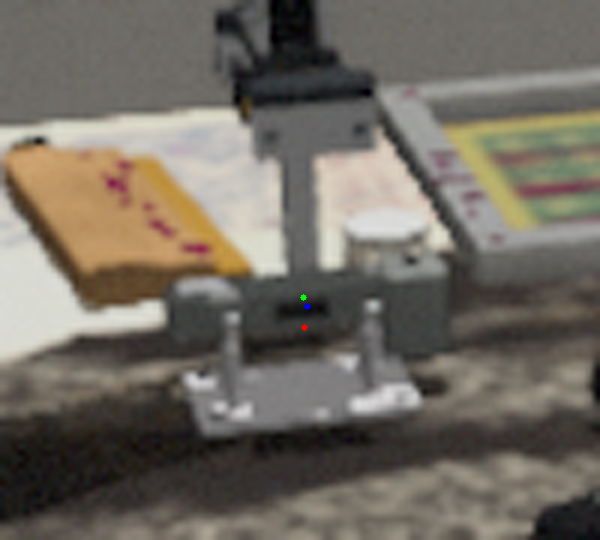

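```bash
python3 - <<'E'
from h import *
im,K,r,t=cam("side")
p=np.array([.23851,-.49526,.1731]);q=R.from_euler("xyz",[3.1405,0,.4488])
for s in(-.055,0,.055):
    print(s,[proj(p+q.apply([0,s,-h]),K,r,t)[0].round(1).tolist() for h in(0,.019,.097)])
p=np.array([.4868,.2633,.0467]);u,v=proj((.487,.264,.06),K,r,t)[0].astype(int)
print([((proj(p+[0,s,h],K,r,t)[0]-[u-50,v-50])*6).round().tolist() for h in(0,.019,.097) for s in(0,-.0885)])
img=cv2.imread("pics/side0.png")[190:300,90:220]; cv2.imwrite("pics/g3.png",cv2.resize(img,None,fx=5,fy=5,interpolation=cv2.INTER_CUBIC))
E
```

```text
-0.055 [[145.5, 273.1], [144.3, 264.7], [139.4, 228.7]]
0 [[158.8, 284.9], [157.7, 276.3], [153.0, 239.0]]
0.055 [[173.4, 297.9], [172.4, 288.9], [168.0, 250.3]]
[[302.0, 325.0], [328.0, 381.0], [300.0, 295.0], [326.0, 350.0], [293.0, 168.0], [320.0, 218.0]]
```

View pics/g3.png

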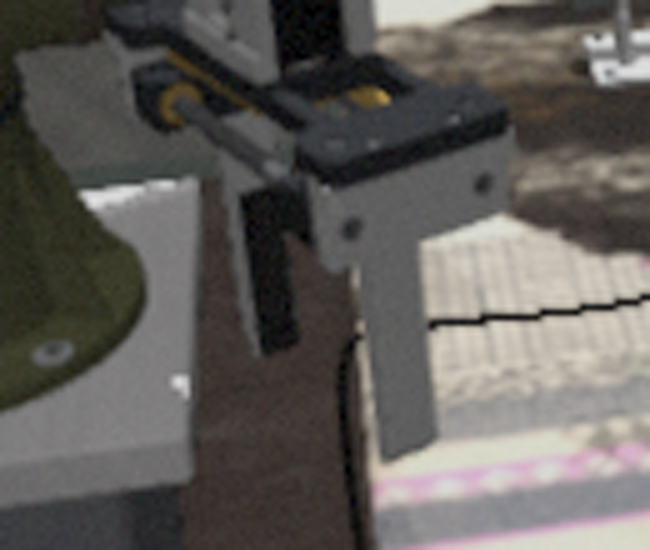

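Emit:
carry_out(commands=[[1,[0,0,-10],[0,0,0]],[1,[0,0,-10],[0,0,0]],[0,[0,0,0],[0,0,0]],[0,[0,0,0],[0,0,0]],[0,[0,0,0],[0,0,0]],[0,[0,0,0],[0,0,0]],[0,[0,0,0],[0,0,0]],[0,[0,0,0],[0,0,0]]], squeeze=5)

```text
time_s: 8.6
ee_pos: [0.4867, 0.2633, 0.0666]
eef_rot: [3.142, 0.0, -0.011]
force: [0.6, -0.2, 0.4]
grip_width: 0.0568
grip_force: 0.0
```

Emit:
carry_out(commands=[[0,[0,0,10],[0,0,0]],[0,[0,0,10],[0,0,0]],[0,[0,0,8],[0,0,0]],[0,[0,0,8],[0,0,0]],[0,[0,0,8],[0,0,0]],[0,[0,0,0],[0,0,0]]])

```text
time_s: 9.35
ee_pos: [0.4864, 0.2631, 0.022]
eef_rot: [3.141, 0.001, -0.011]
force: [0.2, 0.8, 0.7]
grip_width: 0.0939
grip_force: 0.0
```

```bash
python3 - <<'E'
from h import *
im,K,r,t=cam("side");u,v=proj((.487,.264,.06),K,r,t)[0].astype(int);a=cv2.resize(im[v-40:v+35,u-50:u+50],None,fx=5,fy=5,interpolation=cv2.INTER_CUBIC)
cv2.imwrite("pics/g4.png",a)
E
```

```text
(no output)
```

View pics/g4.png

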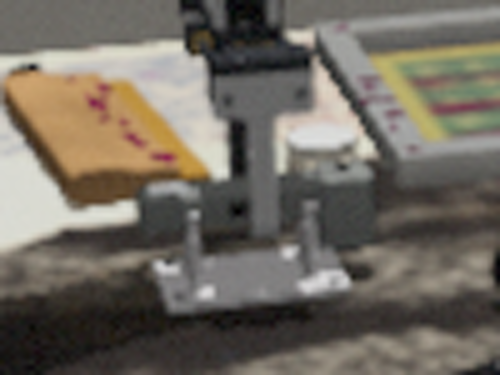

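```bash
python3 - <<'E'
from h import *
im,K,r,t=cam("side");u,v=proj((.487,.264,.06),K,r,t)[0].astype(int)
tip=np.array([262,237])/5+[u-50,v-40]; print(tip)
for y in(.205,.21,.215):
    o,d=ray(tip,K,r,t); print(y,(o+d*(y-o[1])/d[1]).round(4))
E
```

```text
[228.4 192.4]
0.205 [0.4849 0.205  0.0574]
0.21 [0.4856 0.21   0.0554]
0.215 [0.4864 0.215  0.0533]
```

Emit:
carry_out(commands=[[0,[0,0,5],[0,0,0]],[0,[0,0,5],[0,0,0]],[0.4,[0,0,0],[0,0,0]],[0.5,[0,0,0],[0,0,0]],[0.55,[0,0,0],[0,0,0]],[0.6,[0,0,0],[0,0,0]],[0.65,[0,0,0],[0,0,0]],[0.7,[0,0,0],[0,0,0]]], squeeze=5)

```text
time_s: 10.45
ee_pos: [0.4867, 0.2633, 0.0127]
eef_rot: [-3.142, -0.0, -0.011]
force: [-0.4, 1.0, -0.5]
grip_width: 0.0375
grip_force: 0.0
```

Emit:
carry_out(commands=[[0.8,[0,0,0],[0,0,0]],[0.9,[0,0,0],[0,0,0]],[1,[0,0,0],[0,0,0]]])

```text
time_s: 10.82
ee_pos: [0.4867, 0.2633, 0.0127]
eef_rot: [3.142, 0.0, -0.011]
force: [-0.1, -0.8, 0.1]
grip_width: 0.0298
grip_force: 5.0
```

Emit:
carry_out(commands=[[1,[0,0,0],[0,0,0]],[1,[0,0,0],[0,0,0]],[1,[0,0,-8],[0,0,0]],[1,[0,0,-15],[0,0,0]],[1,[0,0,-20],[0,0,0]],[1,[0,0,-30],[0,0,0]],[1,[0,0,-37],[0,0,0]],[1,[0,0,-40],[0,0,0]],[1,[0,0,0],[0,0,0]]], squeeze=35)

```text
time_s: 11.95
ee_pos: [0.4879, 0.2639, 0.1664]
eef_rot: [-3.139, -0.006, -0.011]
force: [-0.3, -0.6, -2.4]
grip_width: 0.0295
grip_force: 35.0
```

```bash
python3 - <<'E'
from h import *
o=ctrl.get_obs();print(o["ee_pos"],o["eef_rot"],o["force"],o["moment"])
for n in("side","top"):
    cam(n)
    for th in("reader","reader_window"): print(n,th,[(np.round(d["at"],3).tolist(),round(d["score"],2)) for d in ctrl.place_of(th,n)[:3]])
E
```

```text
[0.4878989  0.26388486 0.16641792] [-3.13892657 -0.00554954 -0.01114433] [-0.27369463 -0.5853664  -2.42073143] [0.04653583 0.09409961 0.01896372]
side reader []
side reader_window [([0.553, 0.266, 0.177], 0.56)]
top reader []
top reader_window []
```

```bash
cat > tgt.py <<'E'
from plan import *
yaw,tilt=-.367,.428
RR=R.from_euler("z",yaw)*R.from_euler("y",-tilt)
Q=RR*R.from_euler("x",np.pi)
patch=np.array([.593,-.3875,.1036])
def tcp(stand,off=(0,0,-.0353)): # reported TCP for window 'stand' m off the patch
    return patch+RR.apply(np.array([-.066,0,.025+stand])+np.array(off))
E
python3 - <<'E'
from tgt import *
a=tcp(.09);print(a,tcp(.03),Q.as_euler("xyz"))
o=ctrl.get_obs();p=np.array(o["ee_pos"]);q=R.from_euler("xyz",o["eef_rot"])
plan([(p+[0,0,.06],q,2,1),(p*.65+a*.35+[0,0,.06],R.from_euler("xyz",[np.pi,0,-.2]),6,1),(a,Q,12,1)])
E
```

```text
[ 0.50607517 -0.35408472  0.14871744] [ 0.52931995 -0.36302038  0.09412958] [ 3.14159265 -0.428      -0.367     ]
[1, [-0.1, 0.0, -30.0], [0.0, 0.0, 0.0]],
[1, [0.0, 0.1, -30.0], [0.0, 0.0, 0.0]],
[1, [1.6, 36.0, 0.8], [0.0, 0.0, 0.031]],
[1, [2.6, 35.9, 0.7], [0.0, 0.001, 0.032]],
[1, [3.9, 35.8, 0.8], [0.001, 0.0, 0.031]],
[1, [4.9, 35.7, 0.8], [0.0, 0.0, 0.032]],
[1, [6.0, 35.5, 0.7], [0.0, 0.001, 0.031]],
[1, [7.2, 35.3, 0.7], [0.0, 0.0, 0.032]],
[1, [7.7, 32.5, 5.7], [-0.003, 0.036, 0.014]],
[1, [7.9, 32.5, 6.1], [-0.003, 0.035, 0.013]]
--
[1, [8.2, 32.3, 6.4], [-0.003, 0.036, 0.014]],
[1, [8.3, 32.1, 6.9], [-0.003, 0.035, 0.014]],
[1, [8.6, 32.0, 7.2], [-0.003, 0.036, 0.013]],
[1, [8.7, 31.9, 7.7], [-0.003, 0.035, 0.014]],
[1, [8.9, 31.7, 8.0], [-0.003, 0.036, 0.014]],
[1, [9.0, 31.6, 8.5], [-0.003, 0.036, 0.014]],
[1, [9.2, 31.5, 8.9], [-0.003, 0.035, 0.013]],
[1, [9.2, 31.3, 9.3], [-0.003, 0.036, 0.014]],
[1, [9.4, 31.1, 9.7], [-0.003, 0.035, 0.014]],
[1, [9.4, 30.9, 10.2], [-0.003, 0.036, 0.013]]
--
end [ 0.5061 -0.3541  0.1487] [ 3.1411 -0.4282 -0.3667]
```

Emit:
carry_out(commands=[[1,[0,0,-30],[0,0,0]],[1,[0,0,-30],[0,0,0]],[1,[2,36,1],[0,0,0.031]],[1,[3,36,1],[0,0,0.032]],[1,[4,36,1],[0,0,0.031]],[1,[5,36,1],[0,0,0.032]],[1,[6,35,1],[0,0,0.031]],[1,[7,35,0],[0,0,0.032]],[1,[8,32,4],[-0.003,0.036,0.014]],[1,[8,32,5],[-0.003,0.035,0.013]]])

```text
time_s: 13.5
ee_pos: [0.4969, -0.0196, 0.2082]
eef_rot: [3.136, -0.071, -0.228]
force: [0.2, 1.0, -2.5]
grip_width: 0.0298
grip_force: 35.0
```

Emit:
carry_out(commands=[[1,[8,32,6],[-0.003,0.036,0.014]],[1,[8,32,7],[-0.003,0.035,0.014]],[1,[9,32,7],[-0.003,0.036,0.013]],[1,[9,32,8],[-0.003,0.035,0.014]],[1,[9,32,8],[-0.003,0.036,0.014]],[1,[9,32,8],[-0.003,0.036,0.014]],[1,[9,31,9],[-0.003,0.035,0.013]],[1,[9,31,9],[-0.003,0.036,0.014]],[1,[9,31,9],[-0.003,0.035,0.014]],[1,[0,0,0],[-0.003,0.036,0.013]]])

```text
time_s: 14.75
ee_pos: [0.5054, -0.3201, 0.1576]
eef_rot: [-3.141, -0.427, -0.369]
force: [-0.2, 0.5, -1.8]
grip_width: 0.0301
grip_force: 35.0
```

```bash
python3 - <<'E'
from tgt import *
o=ctrl.get_obs();p=np.array(o["ee_pos"]);q=R.from_euler("xyz",o["eef_rot"]);print(p,o["eef_rot"],o["time_s"])
w=p+q.apply([.066,0,-.0353+.025]); w2=p+[0,0,.035]+q.apply([.066,0,.025]); print("win pred tool/world off",w.round(4),w2.round(4))
for n in("side","top"):
    im,K,r,t=cam(n); cv2.imwrite(f"a_{n}.png",im)
    print(n,"pred px",proj(w,K,r,t).round(1),proj(w2,K,r,t).round(1))
    for th in("reader","reader_window","reader_spot","round_patch"):
        print(n,th,[(np.round(d["at"],3).tolist(),round(d["score"],2),proj(d["at"],K,r,t)[0].round(1).tolist()) for d in ctrl.place_of(th,n)[:2]])
        for d in ctrl.outline_of(th,n)[:1]:
            if th=="reader": np.save(f"ma_{n}.npy",d["region"]); print("mask",d["score"],d["region"].sum())
E
```

```text
[ 0.5054222  -0.32010506  0.15759349] [-3.14143993 -0.42677993 -0.36947673] 14.75
win pred tool/world off [ 0.5575 -0.3403  0.1943] [ 0.5711 -0.3455  0.1972]
side pred px [[297.1 220.2]] [[303.6 219.3]]
side reader [([0.489, -0.309, 0.188], 0.61, [264.8, 220.4])]
side reader_window [([0.557, -0.335, 0.195], 0.75, [296.5, 218.9])]
side reader_spot [([0.568, -0.343, 0.167], 0.94, [301.7, 230.8])]
side round_patch [([0.593, -0.391, 0.106], 0.63, [318.3, 262.5])]
top pred px [[364.4 172.7]] [[366.1 168.4]]
top reader [([0.494, -0.313, 0.189], 0.6, [356.7, 192.8])]
mask 0.75 281
top reader_window [([0.56, -0.34, 0.193], 0.77, [364.4, 172.2])]
top reader_spot []
top round_patch [([0.592, -0.388, 0.105], 0.62, [371.9, 168.8])]
```

```bash
sed -i 's/^patch=.*/patch=np.array([.593,-.388,.104])/' tgt.py; python3 - <<'E'
from tgt import *
plan([(tcp(.08),Q,3,1),(tcp(.03),Q,5,1)])
E
```

```text
[1, [2.5, 11.2, 8.2], [0.0, 0.0, 0.0]],
[1, [2.5, 11.3, 8.1], [0.0, 0.0, 0.0]],
[1, [2.4, 11.2, 8.2], [0.0, 0.0, 0.0]],
[1, [0.0, 0.0, 10.0], [0.0, 0.0, 0.0]],
[1, [0.0, 0.0, 10.0], [0.0, 0.0, 0.0]],
[1, [0.0, 0.0, 10.0], [0.0, 0.0, 0.0]],
[1, [0.0, 0.0, 10.0], [0.0, 0.0, 0.0]],
[1, [0.0, 0.0, 10.0], [0.0, 0.0, 0.0]],
end [ 0.5293 -0.3635  0.0945] [ 3.1412 -0.428  -0.3667]
```

Emit:
carry_out(commands=[[1,[2.5,11,8],[0,0,0]],[1,[2.5,11,8],[0,0,0]],[1,[2.5,11,8],[0,0,0]],[1,[0,0,10],[0,0,0]],[1,[0,0,10],[0,0,0]],[1,[0,0,10],[0,0,0]],[1,[0,0,10],[0,0,0]],[1,[0,0,0],[0,0,0]],[1,[0,0,0],[0,0,0]]])

```text
time_s: 16.77
ee_pos: [0.5257, -0.3613, 0.1043]
eef_rot: [3.141, -0.428, -0.367]
force: [0.3, 0.1, -2.0]
grip_width: 0.0298
grip_force: 35.0
```

```bash
python3 - <<'E'
from tgt import *
o=ctrl.get_obs();p=np.array(o["ee_pos"]);q=R.from_euler("xyz",o["eef_rot"]);print(p,o["eef_rot"],o["time_s"],o["force"])
w=p+q.apply([.066,0,-.0353+.025]);s=p+q.apply([.066,0,.0197]); print("win pred",w.round(4),"target",(patch+RR.apply([0,0,.03])).round(4),"spot",s.round(4))
D=[]
for n in("side","top"):
  for k in range(3):
    im,K,r,t=cam(n)
    for th in("reader_window","reader_spot","reader","round_patch","stand_round"):
        for d in ctrl.place_of(th,n)[:1]:print(n,th,np.round(d["at"],4).tolist(),round(d["score"],2))
  cv2.imwrite(f"b_{n}.png",im)
a,b=[cv2.imread(f"b_{n}.png") for n in("side","top")]
cr=lambda a,u,v:cv2.resize(a[v-45:v+45,u-50:u+50],None,fx=4,fy=4,interpolation=cv2.INTER_CUBIC)
cv2.imwrite("pics/b.png",np.hstack([cr(a,308,255),cr(b,368,172)]))
E
```

```text
[ 0.52565971 -0.36132745  0.10429513] [ 3.14105812 -0.42827782 -0.3665216 ] 16.775 [ 0.29835359  0.09798663 -2.03359352]
win pred [ 0.5777 -0.3813  0.1411] target [ 0.5814 -0.3835  0.1313] spot [ 0.5893 -0.3858  0.1138]
side reader_window [0.5788, -0.3774, 0.1428] 0.98
side reader_spot [0.5877, -0.386, 0.1125] 0.78
side reader [0.5098, -0.3546, 0.1388] 0.67
side round_patch [0.5936, -0.3907, 0.1021] 0.75
side stand_round [0.5972, -0.3925, -0.0036] 0.86
side reader_window [0.4905, 0.2621, -0.0008] 0.66
side reader_spot [0.5874, -0.3849, 0.114] 0.69
side reader [0.5092, -0.3546, 0.1357] 0.79
side round_patch [0.5916, -0.3882, 0.1036] 0.67
side stand_round [0.5958, -0.3919, 0.0008] 0.6
side reader_window [0.5788, -0.3792, 0.1387] 0.65
side reader_spot [0.5878, -0.3874, 0.1103] 0.61
side reader [0.511, -0.3524, 0.1351] 0.96
side round_patch [0.592, -0.3914, 0.1022] 0.84
side stand_round [0.592, -0.3917, -0.0027] 0.7
top reader_window [0.5471, 0.2596, 0.0195] 0.74
top reader [0.5124, -0.3556, 0.136] 0.5
top round_patch [0.5902, -0.3847, 0.1066] 0.62
top stand_round [0.5955, -0.3874, 0.0005] 0.92
top reader_window [0.5787, -0.3817, 0.1368] 0.76
top reader [0.5098, -0.3537, 0.1377] 0.5
top round_patch [0.5922, -0.3883, 0.1042] 0.95
top stand_round [0.594, -0.3907, -0.0005] 0.94
top reader_window [0.5792, -0.3817, 0.1395] 0.53
top reader [0.5116, -0.3591, 0.1329] 0.8
top round_patch [0.5879, -0.3861, 0.1054] 0.85
top stand_round [0.5947, -0.3921, 0.0022] 0.61
```

View pics/b.png

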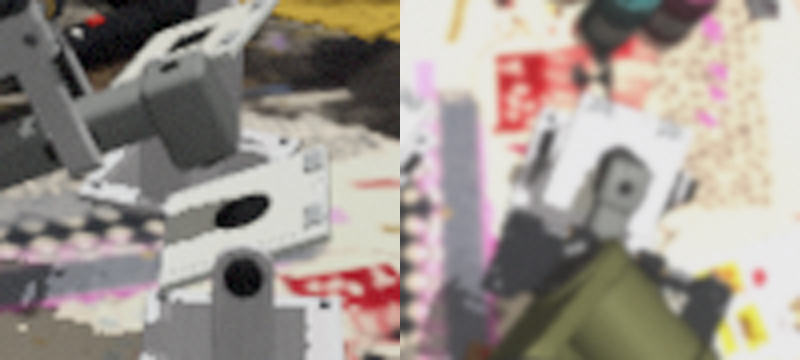

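Emit:
carry_out(commands=[[1,[0,0,5],[0,0,0]],[1,[0,0.5,5],[0,0,0]],[1,[0,0,0],[0,0,0]],[1,[0,0,0],[0,0,0]],[1,[0,0,0],[0,0,0]],[1,[0,0,0],[0,0,0]],[1,[0,0,0],[0,0,0]],[1,[0,0,0],[0,0,0]]])

```text
time_s: 19.58
ee_pos: [0.5293, -0.3633, 0.095]
eef_rot: [3.141, -0.428, -0.367]
force: [0.8, -0.2, -2.7]
grip_width: 0.0299
grip_force: 35.0
```

```bash
python3 - <<'E'
from tgt import *
o=ctrl.get_obs();p=np.array(o["ee_pos"]);q=R.from_euler("xyz",o["eef_rot"])
s=p+q.apply([.066,0,.0197]);print(o["time_s"],"spot",s.round(4),"in patch axes mm",(RR.inv().apply(s-patch)*1e3).round(1),o["force"])
W=[];S=[];P=[]
for n in("side","top"):
  for k in range(5):
    cam(n)
    for th,L in(("reader_window",W),("reader_spot",S),("round_patch",P)):
        for d in ctrl.place_of(th,n)[:1]:
            if np.linalg.norm(np.array(d["at"])-s)<.06: L.append(d["at"])
for L in(W,S,P): print(len(L),np.mean(L,0).round(4) if L else 0)
print((RR.inv().apply(np.mean(W,0)-np.mean(P,0))*1e3).round(1))
E
```

```text
19.575 spot [ 0.5929 -0.3878  0.1045] in patch axes mm [0.1 0.2 0.5] [ 0.7928966  -0.18202856 -2.74216887]
9 [ 0.5809 -0.3826  0.1302]
5 [ 0.5897 -0.3868  0.1016]
9 [ 0.5923 -0.3892  0.1044]
[-1.   2.1 28.9]
```

Emit:
carry_out(commands=[[1,[0.5,1,0],[0,0,0]],[1,[0,0,0],[0,0,0]],[1,[0,0,0],[0,0,0]],[1,[0,0,0],[0,0,0]],[1,[0,0,0],[0,0,0]],[1,[0,0,0],[0,0,0]],[1,[0,0,0],[0,0,0]],[1,[0,0,0],[0,0,0]],[1,[0,0,0],[0,0,0]],[1,[0,0,0],[0,0,0]]])

```text
time_s: 22.82
ee_pos: [0.5293, -0.3644, 0.0952]
eef_rot: [3.141, -0.428, -0.367]
force: [0.3, -0.5, -1.6]
grip_width: 0.0297
grip_force: 35.0
```

Emit:
carry_out(commands=[[1,[0,0,0],[0,0,0]],[1,[0,0,0],[0,0,0]],[1,[0,0,0],[0,0,0]],[1,[0,0,0],[0,0,0]],[1,[0,0,0],[0,0,0]],[1,[0,0,0],[0,0,0]],[1,[0,0,0],[0,0,0]],[1,[0,0,0],[0,0,0]],[1,[0,0,0],[0,0,0]],[1,[0,0,0],[0,0,0]]])

```text
time_s: 24.08
ee_pos: [0.5293, -0.3644, 0.0951]
eef_rot: [3.141, -0.428, -0.367]
force: [0.5, -0.3, -2.6]
grip_width: 0.0299
grip_force: 35.0
```

Emit:
carry_out(commands=[[1,[0,0,0],[0,0,0]],[1,[0,0,0],[0,0,0]],[1,[0,0,0],[0,0,0]],[1,[0,0,0],[0,0,0]],[1,[0,0,0],[0,0,0]]])

```text
time_s: 24.7
ee_pos: [0.5293, -0.3644, 0.0952]
eef_rot: [3.141, -0.428, -0.367]
force: [-0.0, -0.2, -2.6]
grip_width: 0.0297
grip_force: 35.0
```

```bash
python3 - <<'E'
from tgt import *
o=ctrl.get_obs();p=np.array(o["ee_pos"]);q=R.from_euler("xyz",o["eef_rot"]);print(o["time_s"],p,o["eef_rot"])
D=R.from_euler("xyz",[np.pi,0,-.011]); H=np.array([.4867,.2633,.0127])
up=p-q.apply([0,0,.08])
plan([(up,q,4,1),(up*.4+H*.6+[0,0,.1],D,12,1),(H+[0,0,.10],D,8,1)])
E
```

```text
24.7 [ 0.52932138 -0.36441483  0.09518325] [ 3.14113903 -0.42802146 -0.36668875]
[1, [0.0, 0.0, -20.0], [0.0, 0.0, 0.0]],
[1, [0.0, 0.0, -20.0], [0.0, 0.0, 0.0]],
[1, [0.0, 0.0, -20.0], [0.0, 0.0, 0.0]],
[1, [0.0, 0.0, -20.0], [0.0, 0.0, 0.0]],
[1, [-10.3, -28.5, -5.3], [0.006, -0.035, -0.029]],
[1, [-9.6, -28.9, -4.9], [0.007, -0.036, -0.029]],
[1, [-9.0, -29.1, -4.2], [0.006, -0.035, -0.03]],
[1, [-8.2, -29.5, -3.8], [0.007, -0.035, -0.029]],
[1, [-7.5, -29.7, -3.4], [0.006, -0.035, -0.029]],
[1, [-6.8, -29.9, -2.8], [0.006, -0.036, -0.029]]
--
[1, [-6.0, -30.1, -2.5], [0.007, -0.035, -0.029]],
[1, [-5.1, -30.3, -2.1], [0.006, -0.035, -0.03]],
[1, [-4.4, -30.4, -1.7], [0.006, -0.036, -0.029]],
[1, [-3.5, -30.6, -1.4], [0.007, -0.035, -0.029]],
[1, [-2.6, -30.7, -1.1], [0.006, -0.035, -0.029]],
[1, [-1.8, -30.7, -0.8], [0.007, -0.035, -0.029]],
[1, [-0.9, -30.8, 7.8], [0.0, 0.0, 0.0]],
[1, [-1.0, -30.8, 7.7], [0.0, 0.0, 0.0]],
[1, [-0.9, -30.7, 7.8], [0.0, 0.0, 0.0]],
[1, [-0.9, -30.8, 7.8], [0.0, 0.0, 0.0]]
--
[1, [-1.0, -30.8, 7.8], [0.0, 0.0, 0.0]],
[1, [-0.9, -30.8, 7.7], [0.0, 0.0, 0.0]],
[1, [-0.9, -30.7, 7.8], [0.0, 0.0, 0.0]],
[1, [-1.0, -30.8, 7.8], [0.0, 0.0, 0.0]],
end [0.4867 0.2633 0.1127] [-3.1412e+00 -4.0000e-04 -1.1300e-02]
```

Emit:
carry_out(commands=[[1,[0,0,-20],[0,0,0]],[1,[0,0,-20],[0,0,0]],[1,[0,0,-20],[0,0,0]],[1,[0,0,-20],[0,0,0]],[1,[-10,-28,-5],[0.006,-0.035,-0.029]],[1,[-10,-29,-5],[0.007,-0.036,-0.029]],[1,[-9,-29,-4],[0.006,-0.035,-0.03]],[1,[-8,-29,-4],[0.007,-0.035,-0.029]],[1,[-7,-30,-3],[0.006,-0.035,-0.029]],[1,[-7,-30,-3],[0.006,-0.036,-0.029]]])

```text
time_s: 25.95
ee_pos: [0.495, -0.1675, 0.1716]
eef_rot: [3.121, -0.213, -0.184]
force: [-0.2, -0.8, -2.7]
grip_width: 0.0298
grip_force: 35.0
```

Emit:
carry_out(commands=[[1,[-6,-30,-3],[0.007,-0.035,-0.029]],[1,[-5,-30,-2],[0.006,-0.035,-0.03]],[1,[-4,-30,-2],[0.006,-0.036,-0.029]],[1,[-4,-31,-1],[0.007,-0.035,-0.029]],[1,[-3,-31,-1],[0.006,-0.035,-0.029]],[1,[-2,-31,-1],[0.007,-0.035,-0.029]],[1,[-1,-31,5],[0,0,0]],[1,[-1,-31,5],[0,0,0]],[1,[-1,-31,5],[0,0,0]],[1,[-1,-31,5],[0,0,0]]])

```text
time_s: 27.2
ee_pos: [0.4883, 0.1416, 0.1552]
eef_rot: [-3.141, -0.001, -0.012]
force: [0.3, -0.1, -3.1]
grip_width: 0.0296
grip_force: 35.0
```

Emit:
carry_out(commands=[[1,[-1,-31,5],[0,0,0]],[1,[-1,-30,5],[0,0,0]],[1,[-1,-30,5],[0,0,0]],[1,[-1,-30,5],[0,0,0]],[1,[0,0,0],[0,0,0]],[1,[0,0,0],[0,0,0]],[1,[0,0,0],[0,0,0]]])

```text
time_s: 28.08
ee_pos: [0.4859, 0.2609, 0.1354]
eef_rot: [-3.141, -0.001, -0.012]
force: [-0.4, 0.7, -3.3]
grip_width: 0.0296
grip_force: 35.0
```

```bash
cat > back.py <<'E'
from plan import *
o=ctrl.get_obs();p=np.array(o["ee_pos"]);q=R.from_euler("xyz",o["eef_rot"]);print(o["time_s"],p,o["eef_rot"],o["force"],o["moment"])
H=np.array([.4867,.2633,.0127]);D=R.from_euler("xyz",[np.pi,0,-.011])
print("to home, tool mm",(q.inv().apply(H-p)*1e3).round(1),(q.inv()*D).as_rotvec().round(4))
for n in("side","top"):
    for k in range(2):
        cam(n)
        for th in("reader_window","reader"):
            for d in ctrl.place_of(th,n)[:1]: print(n,th,np.round(np.array(d["at"])-(p-H),4),round(d["score"],2))
E
python3 back.py
```

```text
28.075 [0.48594669 0.26094412 0.13537594] [-3.14101763e+00 -8.51564642e-04 -1.22007185e-02] [-0.35694938  0.6787076  -3.26742751] [ 0.06016899  0.01901303 -0.0574375 ]
to home, tool mm [  0.6  -2.3 122.7] [-0.0006 -0.0009 -0.0012]
side reader_window [0.5525 0.2643 0.0248] 0.64
side reader [0.4851 0.2644 0.0519] 0.69
side reader_window [0.5532 0.2631 0.0228] 0.63
side reader [0.485  0.266  0.0471] 0.75
```

Emit:
carry_out(commands=[[1,[0.6,-2.3,20],[0,0,-0.001]],[1,[0,0,30],[0,0,0]],[1,[0,0,30],[0,0,0]],[1,[0,0,12],[0,0,0]],[1,[0,0,0],[0,0,0]],[1,[0,0,0],[0,0,0]]])

```text
time_s: 29.42
ee_pos: [0.487, 0.2643, 0.0442]
eef_rot: [-3.14, -0.002, -0.01]
force: [-0.1, 0.5, -2.0]
grip_width: 0.03
grip_force: 35.0
```

```bash
python3 back.py
```

```text
29.425 [0.48703069 0.26430212 0.04424136] [-3.14035137e+00 -2.05077716e-03 -1.02443819e-02] [-0.14502887  0.49457634 -2.00214654] [ 0.01140728  0.04360318 -0.04661897]
to home, tool mm [-0.4  1.  31.5] [-0.0012 -0.0021  0.0008]
side reader_window [0.5499 0.263  0.0206] 0.91
side reader [0.4855 0.2691 0.0493] 0.93
side reader_window [0.5537 0.2617 0.0251] 0.57
side reader [0.4853 0.2654 0.0502] 0.73
top reader_window [ 0.421  -0.298  -0.0318] 0.44
```

Emit:
carry_out(commands=[[1,[-0.4,1,5],[0,-0.002,0]],[1,[0,0,5],[0,0,0]],[1,[0,0,5],[0,0,0]],[1,[0,0,5],[0,0,0]],[1,[0,0,5],[0,0,0]],[1,[0,0,3],[0,0,0]],[1,[0,0,1.5],[0,0,0]],[1,[0,0,0],[0,0,0]],[1,[0,0,0],[0,0,0]]])

```text
time_s: 31.15
ee_pos: [0.486, 0.263, 0.0137]
eef_rot: [-3.141, 0.001, -0.01]
force: [-0.2, 0.5, -2.4]
grip_width: 0.03
grip_force: 35.0
```

Emit:
carry_out(commands=[[1,[0.7,-0.3,0.5],[0,0,0]],[1,[0,0,0.5],[0,0,0]],[1,[0,0,0.3],[0,0,0]],[1,[0,0,0],[0,0,0]],[1,[0,0,0],[0,0,0]]])

```text
time_s: 31.78
ee_pos: [0.4868, 0.2634, 0.0127]
eef_rot: [-3.141, 0.001, -0.01]
force: [-3.4, -1.2, 5.7]
grip_width: 0.0298
grip_force: 35.0
```

Seated (upward contact force). Release gently.

Emit:
carry_out(commands=[[1,[0,0,0],[0,0,0]],[1,[0,0,0],[0,0,0]],[0.6,[0,0,0],[0,0,0]],[0.4,[0,0,0],[0,0,0]],[0.2,[0,0,0],[0,0,0]],[0,[0,0,0],[0,0,0]],[0,[0,0,0],[0,0,0]],[0,[0,0,0],[0,0,0]]], squeeze=4)

```text
time_s: 32.78
ee_pos: [0.4866, 0.2633, 0.0122]
eef_rot: [-3.141, 0.002, -0.01]
force: [-0.4, 0.7, -0.0]
grip_width: 0.0839
grip_force: 0.0
```

Emit:
carry_out(commands=[[0,[0,0,-10],[0,0,0]],[0,[0,0,-20],[0,0,0]],[0,[0,0,-30],[0,0,0]],[0,[0,0,-40],[0,0,0]],[0,[-10,30,-40],[0,0,0]],[0,[-15,50,-20],[0,0,0]],[0,[-15,50,0],[0,0,0]],[0,[-15,50,0],[0,0,0]],[0,[-15,50,0],[0,0,0]],[0,[0,30,0],[0,0,0]]])

```text
time_s: 34.02
ee_pos: [0.4135, 0.0022, 0.1732]
eef_rot: [-3.141, 0.0, -0.011]
force: [0.6, 1.1, -0.2]
grip_width: 0.094
grip_force: 0.0
```

```bash
python3 - <<'E'
from h import *
for n in("side","top"):
    im,K,r,t=cam(n); a=cv2.imread(f"pics/{n}0.png")
    for th in("reader","reader_window","rest","round_patch"): print(n,th,[np.round(d["at"],3).tolist() for d in ctrl.place_of(th,n)[:1]])
    l=ctrl.outline_of("reader",n)
    if l: np.save(f"m_reader_{n}.npy",l[0]["region"])
    u,v=proj((.487,.264,.05),K,r,t)[0].astype(int); s=np.s_[v-30:v+30,u-30:u+30]
    A,B=[cv2.GaussianBlur(i[s],(3,3),0).astype(np.float32).mean(2) for i in(a,im)]
    sh,resp=cv2.phaseCorrelate(A,B); print(n,"diff",abs(A-B).mean(),"shift px",sh,resp)
print(ctrl.get_obs()["ee_pos"],ctrl.get_obs()["time_s"])
E
python3 f2.py
```

```text
side reader [[0.484, 0.266, 0.048]]
side reader_window [[0.639, -0.165, -0.0]]
side rest [[0.488, 0.262, 0.001]]
side round_patch [[0.594, -0.391, 0.103]]
side diff 6.4604635 shift px (-0.045935209116684916, -0.011498009773720952) 0.74903979798158
top reader [[0.488, 0.265, 0.048]]
top reader_window [[0.552, 0.261, 0.02]]
top rest [[0.488, 0.261, -0.002]]
top round_patch [[0.593, -0.389, 0.106]]
top diff 3.173426 shift px (-0.19455694876773677, 0.05365456459843543) 0.9910148039129045
[0.41421133 0.00431017 0.17216726] 34.625
[ 0.4867  0.2656 -0.005 ] [0.822 0.911]
[ 0.4861  0.2655 -0.006 ] [0.823 0.911]
```

Reader lies as before. Hand in.

```bash
python3 -c "
from station import ctrl
print(ctrl.hand_in())"
```

```text
the job is handed in; nothing more can be done
None
```

I held the reader about 30 mm off the round patch, square and centred to within about 2 mm by the camera checks, for over 2 s. I then laid it back in its rest as it lay before and handed the job in at about 35 s. The first grasp closed on nothing because the fingertips sit about 33 mm behind the reported tool point, and I corrected for that.

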